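# Feel along a freshly turned leg on the lathe

### The arm

A 6-joint arm with a two-finger parallel gripper is mounted at the origin on the work surface. World frame = base frame: x ahead of the robot, y to its left, z up, the work surface at z = 0. Lengths are in mm, angles in rad, forces in N, time in s.
With the tool pointing down it reaches from about 300 to 775 mm from the base axis. Payload 14.6 kg.
Tool frame: the origin (TCP) lies between the finger pads, 19 mm behind the fingertips; this is the grasp point; z points along the fingers, y is the line along which they close (so a half turn about z gives the same grasp; the last joint's range is limited). The gripper opens to 94 mm and grips with 3 to 60 N. Pads are 16 mm wide; open, the fingers measure 119 mm over their backs; the gripper's body (75 mm by 177 mm) begins 78 mm behind the grasp point.
Start: joints at [1.136, 0.3, 1.521, -0, 1.321, -0.067], TCP at [197.757, 513.207, 224.246] pointing down, gripper open.
Joint ranges: [-3.03, 3.03], [-0.79, 2.21], [0.23, 2.52], [-1.04, 4.18], [0, 3.07], [-2.55, 2.55]. Speed limits (rad/s): [2.22, 2.22, 2.57, 3.14, 3.14, 3.14].

### API

Orientations are given as [roll, pitch, yaw] about the fixed x, y, z axes, in that order (R = Rz(yaw) Ry(pitch) Rx(roll)).
In Python, from cell import manip gives the robot as it stands.
- The arm moves only by the tool servo_tool, never from a script. Its argument "rows" is a list of rows, each a list of 7 numbers: the turn, a rotation vector about the world's x, y, z in degrees, then the shift along the world's x, y, z in mm, then the closure, from 0 (fully open) to 1 (shut). In form: [[rx, ry, rz, dx, dy, dz, fingers], ...]. A call has 1 to 20 rows; each row shifts and turns the commanded pose from where the row before left it; what a row does not reach is not made up. A row lasts 1/8 s, in which the tool goes at most 62.5 mm and 10.7 degrees, less where a joint would pass 70% of its speed; a pose out of reach is approached as far as the arm can. A call with a gripper value outside its range is refused whole. The fingers move at their own pace and stop on an object; "grip_force" is the grip in N (left out, the last holds). Time passes only in rows, so rows that do not move let the fingers close. It gives the time, the measured TCP pose, the force, the opening and the grip force at its end, in the units of the state.
- manip.read_state(): the state, without advancing time (a new reading comes with each control period).
- manip.camera(name): name is "scene" or "top" or "wrist"; returns the picture (384x512x3 uint8, red, green, blue); there is no depth.
- manip.camera_info(name): a dict with "fx", "fy", "cx", "cy" (pixels), "position" and "rotation" of the camera in the world; the wrist camera has in their place "T_tool_cam" (4x4, takes a point from camera to tool coordinates, whose origin is the TCP and whose axes are the flange's). Camera axes: x right, y down, z forward; pixel columns grow to the right and rows downward; lengths in mm; the calibration is good to about 2 mm. A picture is of the moment at which its call begins: read the wrist's pose just before it. camera_info takes no time and is no camera call.
- manip.sign_off(): hands the job in; it is judged then, once.
The state is a dict: "clock": time; "joints": joint angles; "qd": joint speeds; "effort": joint torques, N m; "eef_pos": TCP position; "eef_rot": TCP orientation; "wrist_force": force on the tool from outside, world axes, zero at the start; "moment": the same for the moment, N m; "finger_gap": finger opening in mm; "finger_force": force on a finger pad.
Only numpy, scipy, OpenCV 4.12 (cv2) and the standard library are available. Lean on these libraries where they do the work, as an engineer would, in place of code of your own. Each camera call takes 0.05 s, during which the arm holds its last target. There are 200 camera calls.

### The job

The lathe is stopped and the leg between its centres has just been sanded: feel it for ridges by stroking your closed fingertips lightly along the top of its long taper, in touch all the way, from the thin foot end at the tailstock up to the raised bead. Do not pinch the leg, turn it or press hard, and leave the tool rest and the loose things where they are. Finish with your fingertips still resting lightly on the taper right beside the bead: the program ends while they hold that touch.

Things in the scene. Friction and masses are not known exactly. Their poses are not given: they have to be found in the camera images.
- leg: turned wooden leg held level between the lathe's centres, 345 mm long; turns on its axis against 0.1 N m friction. Origin on its axis at the thin foot end (tailstock side); y runs along the axis to the headstock. Along y: 0-6 mm chamfered foot; 6-236 mm the straight taper, radius growing evenly from 12.5 to 18 mm; 236-255 mm bead, radius 22 mm; narrow neck; 267-345 mm square block 46 x 46 mm
- leg_bead (a point): point on the leg's axis where the taper ends and the bead (raised ring) begins, 236 mm from the origin of leg. The wood is hard: a fingertip a millimetre too low presses with about 10 N or more
- leg_corner (a point): point on an edge of the leg's square block, 32.5 mm from the leg's axis; it moves when the leg is turned
- lathe: bench lathe, fixed: grey-cream castings, 0.92 m long along its y. Origin on the bench under the bed; x away from the robot, y to the headstock, z up. Leg axis at x = 0, z = 205 mm, foot at y = -120 mm. Bed top z = 100 mm. Headstock box y 285 to 470 mm, top z = 273 mm. Tailstock y -325 to -205 mm, top z = 240 mm; handwheel behind it up to z = 275 mm; quill and centre up to the foot 34 mm thick
- rest_end (a point): tailstock-side end of the tool rest, on its top edge: a steel bar 158 mm long, top at z about 204 mm, drawn back 130 mm from the leg towards the robot; the rest turns stiffly on its post (0.6 N m), 75 mm from this point
- gouge: roughing gouge lying on the bench: dark turned wooden handle 245 mm long and 31 mm thick, brass ferrule, round steel blade; 405 mm overall. Origin on the bench under it, 38 mm behind the ferrule; x axis towards the cutting end
- skew: skew chisel lying on the bench: the same handle as the gouge, flat steel blade 22 mm wide; 405 mm overall. Origin and axes as the gouge
- sanding_block: cork sanding block 62 x 105 x 35 mm lying on the lathe bed below the leg. Origin at the centre of its underside
- wax_tin: low round metal wax tin, 83 mm across and 38 mm high, standing on the lathe bed. Origin at the centre of its underside
- calipers: steel outside calipers lying flat on the bench, about 160 x 130 x 20 mm. Origin under the pivot disc; the bowed legs point along its -x
- knockout: knock-out bar lying on the bench: steel rod with brass ends, 265 mm long, 26 mm thick. Origin on the bench under it, x along the rod

How it is judged:
By the outcome, as a careful person would: the job done as asked, in the order asked, and still so for the second after the job is handed in, while the arm keeps its last pose, push and grip.
It also fails if it takes over 58 s, if anything falls off the work surface, if the arm or the gripper's body presses on something with over 40 N, if the wrist force passes 120 N, or if a joint passes its speed limit or range.

## Working session

There is one attempt and no reset: what is moved stays moved. The work goes in short steps, Python scripts to look and compute and a tool call to move; the robot and the scene stay as the last step left them, time stands still between calls to the robot, and variables do not carry over. Pictures are saved under pics/ and viewed, at most 10 in all, crops included, and the job is handed in when it is done.

Besides the shell and the picture viewer there is one more tool, called after ">>>" as name(argument=value, ...), one argument or row to a line, values as JSON. servo_tool: Moves the arm, as the interface text tells. Its arguments: {"type":"object","properties":{"rows":{"type":"array","items":{"type":"array","items":{"type":"number"}}},"grip_force":{"type":"number"}},"required":["rows"]}

```bash
mkdir -p pics
python3 - <<'E'
from cell import manip
import cv2
s=manip.read_state();print({k:s[k] for k in('clock','eef_pos','eef_rot','wrist_force','finger_gap')})
for n in("scene","top","wrist"):
    cv2.imwrite(f"pics/{n}0.png",manip.camera(n)[:,:,::-1]);print(n,manip.camera_info(n))
E
```

```text
{'clock': 0.0, 'eef_pos': array([197.67575485, 512.98456551, 223.67455215]), 'eef_rot': array([-3.14042981e+00, -6.21734237e-05,  2.77379607e+00]), 'wrist_force': array([-1.07451155, -0.21560274, -0.20308965]), 'finger_gap': 93.95787313231763}
scene {'fx': 463.7657763678044, 'fy': 463.7657763678044, 'cx': 248.13881224849462, 'cy': 193.83923575655055, 'position': array([1197.71513009,  212.36235843, 1320.08142708]), 'rotation': array([-2.60294487,  0.01126479,  1.86173125])}
top {'fx': 377.276058518653, 'fy': 377.276058518653, 'cx': 259.94046511244767, 'cy': 193.57468446291196, 'position': array([ 340.23308212,   11.64458417, 1368.037389  ]), 'rotation': array([-2.99793424,  0.01077135, -1.55468829])}
wrist {'fx': 295.95220836131074, 'fy': 295.95220836131074, 'cx': 263.1762168282597, 'cy': 189.52533155957295, 'T_tool_cam': array([[ 1.16718472e-03, -9.67999818e-01, -2.50948183e-01,
         7.18184560e+01],
       [ 9.99999160e-01,  9.88242982e-04,  8.39076471e-04,
         9.65364332e-01],
       [-5.64228090e-04, -2.50948952e-01,  9.68000158e-01,
        -1.59499976e+02],
       [ 0.00000000e+00,  0.00000000e+00,  0.00000000e+00,
         1.00000000e+00]])}
```

View pics/scene0.png

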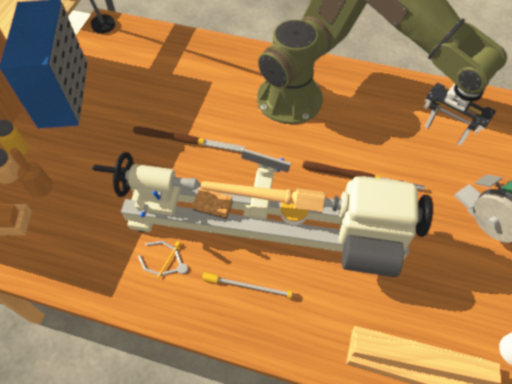

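View pics/top0.png

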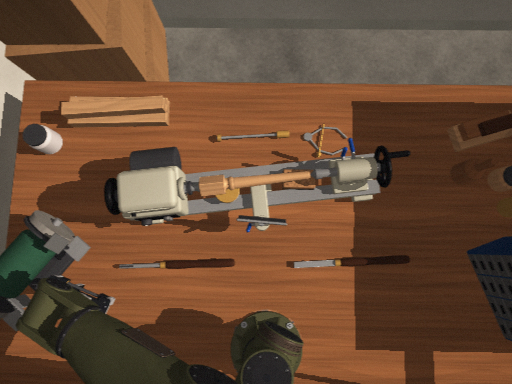

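View pics/wrist0.png

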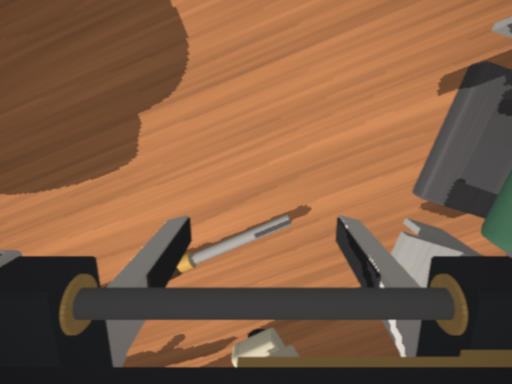

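The top view shows the lathe with the headstock at about (150,190), the leg running from (200,187) to (335,173), and the tailstock at about (355,170). The rest's bar is at (262,221), on the robot side. The scene view shows the leg from (200,190) to (325,200). I'll enlarge both for accurate pixel positions.

Run:
```python
import cv2,numpy as np
a=cv2.imread('pics/top0.png')[150:230,180:380];b=cv2.imread('pics/scene0.png')[165:245,165:365]
f=lambda i:cv2.resize(i,None,fx=3.7,fy=3.7,interpolation=cv2.INTER_CUBIC)
cv2.imwrite('pics/crop1.png',np.vstack([f(a),f(b)]))
```

```text
(no output)
```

View pics/crop1.png

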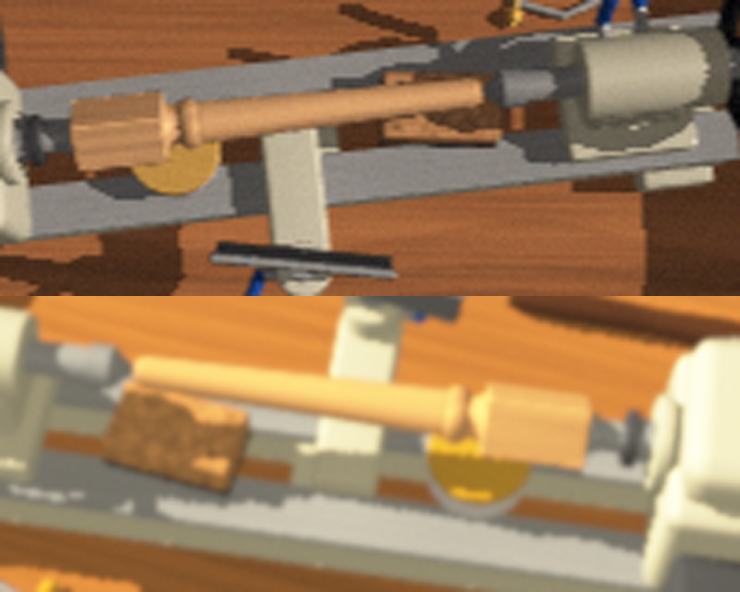

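```bash
cat > h.py <<'E'
import numpy as np
from scipy.spatial.transform import Rotation as R
from scipy.optimize import least_squares
def proj(info,P):
    c=R.from_euler('xyz',info['rotation']).inv().apply(np.atleast_2d(P)-info['position'])
    return c[:,:2]/c[:,2:]*[info['fx'],info['fy']]+[info['cx'],info['cy']]
def leg(p,s): # lathe y = s
    return np.array([[p[0]-np.sin(p[2])*t,p[1]+np.cos(p[2])*t,205] for t in s])
E
python3 - <<'E'
from h import *
from cell import manip
ct,cs=manip.camera_info('top'),manip.camera_info('scene')
s=[-120,116,225]
ut=np.array([[310,174.3],[234.6,183],[200.3,186.5]])
us=np.array([[201.2,184.7],[285.5,195.3],[323.9,202.3]])
for w in((1,1),(1,0),(0,1)):
    f=lambda p:np.r_[w[0]*(proj(ct,leg(p,s))-ut).ravel(),w[1]*(proj(cs,leg(p,s))-us).ravel()]
    r=least_squares(f,[450,0,0]);print(r.x,np.round(r.fun,1));print(np.round(leg(r.x,[-120,116]),1))
E
```

```text
[ 5.55776776e+02 -7.36833577e+00  1.24343372e-01] [-0.8  0.3 -0.3 -0.3 -0.7  0.   0.4 -0.1 -1.3  0.7 -0.6 -0.9]
[[ 570.7 -126.4  205. ]
 [ 541.4  107.7  205. ]]
[ 5.56013301e+02 -9.21274580e+00  1.27268846e-01] [-0.2  0.1  0.3 -0.2 -0.   0.1 -0.  -0.  -0.   0.  -0.  -0. ]
[[ 571.2 -128.2  205. ]
 [ 541.3  105.8  205. ]]
[ 5.55698051e+02 -5.89687107e+00  1.22302799e-01] [-0.   0.  -0.  -0.  -0.  -0.   0.9 -0.1 -0.8  0.9 -0.1 -0.7]
[[ 570.3 -125.   205. ]
 [ 541.5  109.2  205. ]]
```

Both cameras agree on the leg axis to about 3 mm. I'll go above the middle of the leg, fingers closed and closing line across the leg, for a closer wrist look.

>>> servo_tool(
  rows=[
    [0,0,0,0,0,37,0.3],
    [0,0,0,0,0,37,0.6],
    [0,0,0,0,0,37,1],
    [0,0,-3.86,22.5,-33.75,0,1],
    [0,0,-3.86,22.5,-33.75,0,1],
    [0,0,-3.86,22.5,-33.75,0,1],
    [0,0,-3.86,22.5,-33.75,0,1],
    [0,0,-3.86,22.5,-33.75,0,1],
    [0,0,-3.86,22.5,-33.75,0,1],
    [0,0,-3.86,22.5,-33.75,0,1],
    [0,0,-3.86,22.5,-33.75,0,1],
    [0,0,-3.86,22.5,-33.75,0,1],
    [0,0,-3.86,22.5,-33.75,0,1],
    [0,0,-3.86,22.5,-33.75,0,1],
    [0,0,-3.86,22.5,-33.75,0,1],
    [0,0,-3.86,22.5,-33.75,0,1],
    [0,0,-3.86,22.5,-33.75,0,1],
    [0,0,-3.86,22.5,-33.75,0,1],
    [0,0,-3.86,22.5,-33.75,0,1],
    [0,0,0,0,0,0,1],
  ],
  grip_force=5,
)

```text
clock: 2.65
eef_pos: [558.4, -28.6, 334.2]
eef_rot: [-3.14, -0.0, 1.693]
wrist_force: [0.3, -0.1, -0.3]
finger_gap: 0.8
finger_force: 0.0
```

Run:
```python
from cell import manip
import cv2,numpy as np
from h import *
s=manip.read_state();print({k:s[k] for k in('clock','eef_pos','eef_rot','wrist_force','moment','finger_gap')})
i=manip.camera('wrist')[:,:,::-1];np.savez('w1.npz',p=s['eef_pos'],r=s['eef_rot'])
cv2.imwrite('pics/w1.png',i);cv2.imwrite('pics/w1b.png',cv2.resize(i,(800,600),interpolation=cv2.INTER_CUBIC))
```

```text
{'clock': 2.65, 'eef_pos': array([558.36706928, -28.63084074, 334.16623176]), 'eef_rot': array([-3.13990766e+00, -2.47605575e-04,  1.69267145e+00]), 'wrist_force': array([ 0.33840263, -0.09339353, -0.29000549]), 'moment': array([-0.06521216,  0.07654137, -0.0089592 ]), 'finger_gap': 0.7565522244431517}
```

View pics/w1b.png

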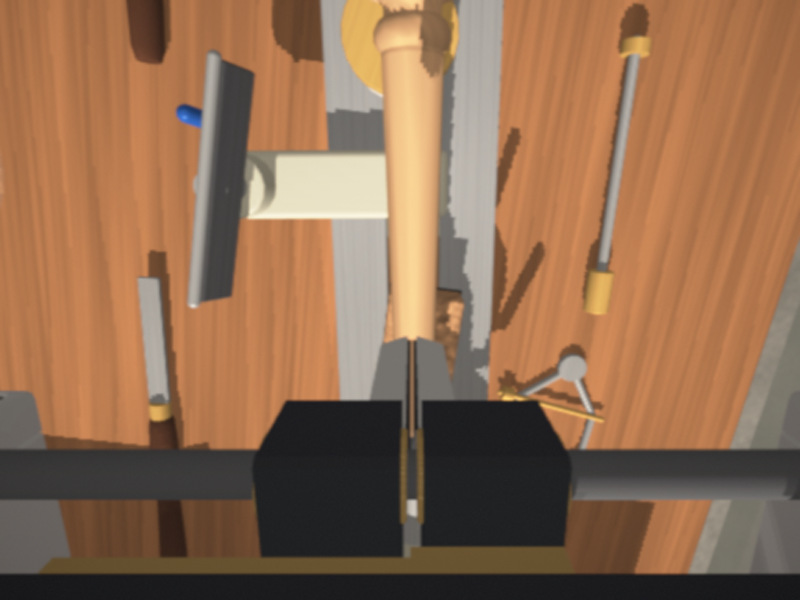

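The wrist view shows the taper centred at column ~413 (800-px picture) from row 330 to row 60. The bead meets the taper at about row 50, and the fingers are closed and lined up over the leg.

Run:
```python
from cell import manip
from h import *
d=np.load('w1.npz');c=manip.camera_info('wrist');Rt=R.from_euler('xyz',d['r'])
T=c['T_tool_cam'];o=d['p']+Rt.apply(T[:3,3])
import cv2
g=cv2.imread('pics/w1.png').astype(int)
for v in (45,80,120,160,200): print(v,''.join('%d '%x for x in g[v,240:292,0]))
def hit(u,v,z):
    r=Rt.apply(T[:3,:3]@[(u-c['cx'])/c['fx'],(v-c['cy'])/c['fy'],1]);return o+r*(z-o[2])/r[2]
p=np.array([555.8,-7.4]);a=.1243
for u,v,z in((413.5,60,205),(413,150,205),(412.5,300,205),(412,48,223),(411,54,223)):
    q=hit(u*.64,v*.64,z);D=q[:2]-p
    print(u,v,q.round(1),'lathe x,y',(D@[np.cos(a),np.sin(a)]).round(1),(D@[-np.sin(a),np.cos(a)]).round(1))
```

```text
45 100 99 98 98 99 103 110 117 123 128 132 133 134 136 136 137 139 140 142 143 143 142 141 139 138 136 135 134 132 131 128 125 113 94 85 83 82 80 81 81 81 87 90 79 66 68 84 99 108 123 147 163 
80 106 105 105 105 105 103 103 107 113 120 127 133 135 138 139 140 141 141 143 145 146 148 148 147 145 144 142 140 139 137 135 134 133 132 129 126 123 118 114 110 104 97 93 101 105 106 108 108 110 122 147 167 
120 199 200 199 199 199 197 185 154 117 109 116 123 131 136 139 141 142 142 143 144 146 148 149 149 148 148 147 147 144 142 138 135 133 130 127 124 119 114 109 104 97 102 114 116 112 109 114 140 169 180 180 178 
160 175 177 177 176 178 176 162 129 93 89 103 113 120 127 134 140 143 143 143 144 145 147 151 151 150 150 149 147 144 140 137 134 131 128 123 118 114 108 99 84 75 88 102 106 107 106 104 104 105 106 106 104 
200 171 171 174 173 172 170 153 122 107 109 108 105 111 118 124 132 139 144 145 145 146 148 150 151 151 150 148 144 142 138 135 131 126 122 118 113 106 95 83 78 76 72 67 64 63 68 85 106 112 114 114 114 
413.5 60 [544. 108. 205.] lathe x,y 2.6 116.0
413 150 [549.7  59.4 205. ] lathe x,y 2.3 67.1
412.5 300 [560.9 -32.5 205. ] lathe x,y 1.9 -25.5
412 48 [542.9 109.7 223. ] lathe x,y 1.7 117.8
411 54 [542.7 106.8 223. ] lathe x,y 1.2 114.9
```

>>> servo_tool(
  rows=[
    [0.68,0.085,0,6,-42.5,0,1],
    [0.68,0.085,0,6,-42.5,0,1],
    [0,0,0,0,0,-25,1],
    [0,0,0,0,0,-25,1],
    [0,0,0,0,0,-20,1],
    [0,0,0,0,0,-12,1],
    [0,0,0,0,0,-7,1],
    [0,0,0,0,0,0,1],
    [0,0,0,0,0,0,1],
    [0,0,0,0,0,0,1],
  ],
)

```text
clock: 3.95
eef_pos: [569.9, -111.8, 246.8]
eef_rot: [3.141, -0.024, 1.696]
wrist_force: [0.0, -0.2, -0.4]
finger_gap: 0.8
finger_force: 0.0
```

Run:
```python
from cell import manip
import cv2,numpy as np
s=manip.read_state();print({k:s[k] for k in('clock','eef_pos','eef_rot','wrist_force','moment')})
a=manip.camera('wrist')[:,:,::-1];b=manip.camera('scene')[165:245,165:365,::-1]
cv2.imwrite('pics/w2.png',np.hstack([a[100:330,150:380],cv2.resize(b,(570,230),interpolation=cv2.INTER_CUBIC)]))
```

```text
{'clock': 3.95, 'eef_pos': array([ 569.89151244, -111.80775025,  246.75554679]), 'eef_rot': array([ 3.14088206, -0.02361601,  1.69596799]), 'wrist_force': array([ 0.02764805, -0.22348702, -0.43796666]), 'moment': array([-0.07134109,  0.0735759 ,  0.00387912])}
```

View pics/w2.png

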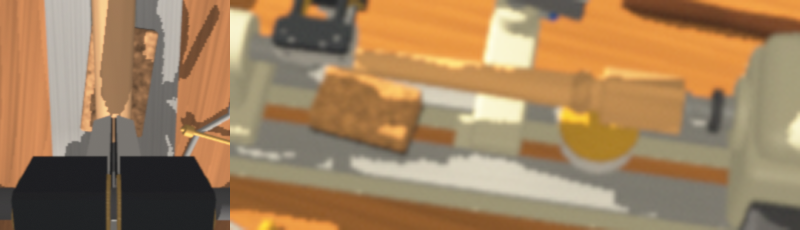

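The fingertips hover just above the foot end, centred on the leg. Now I'll lower onto the touch in small steps.

>>> servo_tool(
  rows=[
    [0,0,0,0,-1,-3,1],
    [0,0,0,0,0,-2,1],
    [0,0,0,0,0,-1.5,1],
    [0,0,0,0,0,0,1],
    [0,0,0,0,0,0,1],
  ],
)

```text
clock: 4.68
eef_pos: [569.8, -112.8, 239.8]
eef_rot: [3.141, -0.024, 1.696]
wrist_force: [0.2, 0.4, -0.4]
finger_gap: 0.5
finger_force: 0.0
```

>>> servo_tool(
  rows=[
    [0,0,0,0,0,-0.5,1],
    [0,0,0,0,0,-0.5,1],
    [0,0,0,0,0,0,1],
    [0,0,0,0,0,0,1],
  ],
)

```text
clock: 5.18
eef_pos: [569.8, -112.8, 238.8]
eef_rot: [3.142, -0.024, 1.696]
wrist_force: [-0.7, -1.0, 0.1]
finger_gap: 0.6
finger_force: 0.0
```

>>> servo_tool(
  rows=[
    [0,0,0,0,0,-0.4,1],
    [0,0,0,0,0,-0.4,1],
    [0,0,0,0,0,0,1],
    [0,0,0,0,0,0,1],
  ],
)

```text
clock: 5.68
eef_pos: [569.8, -112.8, 237.9]
eef_rot: [3.142, -0.024, 1.696]
wrist_force: [-0.4, -0.8, 0.7]
finger_gap: 0.8
finger_force: 0.0
```

>>> servo_tool(
  rows=[
    [0,0,0,0,0,-0.4,1],
    [0,0,0,0,0,0,1],
    [0,0,0,0,0,0,1],
  ],
)

```text
clock: 6.05
eef_pos: [569.7, -112.8, 237.5]
eef_rot: [-3.142, -0.024, 1.696]
wrist_force: [1.4, -1.0, 0.3]
finger_gap: 0.7
finger_force: 0.0
```

>>> servo_tool(
  rows=[
    [0,0,0,0,0,-0.3,1],
    [0,0,0,0,0,0,1],
    [0,0,0,0,0,0,1],
  ],
)

```text
clock: 6.42
eef_pos: [569.8, -112.8, 237.2]
eef_rot: [-3.142, -0.024, 1.696]
wrist_force: [0.3, -0.4, 0.2]
finger_gap: 0.7
finger_force: 0.0
```

>>> servo_tool(
  rows=[
    [0,0,0,0,0,-0.2,1],
    [0,0,0,0,0,0,1],
    [0,0,0,0,0,0,1],
  ],
)

```text
clock: 6.8
eef_pos: [569.8, -112.8, 237.0]
eef_rot: [-3.142, -0.024, 1.696]
wrist_force: [0.1, -0.3, -0.6]
finger_gap: 0.5
finger_force: 0.0
```

>>> servo_tool(
  rows=[
    [0,0,0,0,0,-0.3,1],
    [0,0,0,0,0,0,1],
    [0,0,0,0,0,0,1],
  ],
)

```text
clock: 7.18
eef_pos: [569.8, -112.8, 236.8]
eef_rot: [3.141, -0.024, 1.696]
wrist_force: [0.1, -0.3, 0.7]
finger_gap: 0.2
finger_force: 0.4
```

>>> servo_tool(
  rows=[
    [0,0,0,0,0,-0.2,1],
    [0,0,0,0,0,0,1],
    [0,0,0,0,0,0,1],
  ],
)

```text
clock: 7.55
eef_pos: [569.8, -112.8, 236.7]
eef_rot: [3.141, -0.024, 1.696]
wrist_force: [0.4, 0.7, 3.5]
finger_gap: 0.5
finger_force: 1.5
```

Contact is light, about 3.5 N. Starting the stroke in short calls, correcting height from the force.

>>> servo_tool(
  rows=[
    [0,0,0,-0.25,2,0.048,1],
    [0,0,0,-0.25,2,0.048,1],
    [0,0,0,-0.25,2,0.048,1],
    [0,0,0,-0.25,2,0.048,1],
  ],
)

```text
clock: 8.05
eef_pos: [568.8, -104.7, 236.9]
eef_rot: [3.141, -0.024, 1.696]
wrist_force: [0.4, -2.7, 3.9]
finger_gap: 0.5
finger_force: 2.0
```

>>> servo_tool(
  rows=[
    [0,0,0,-0.25,2,0.048,1],
    [0,0,0,-0.25,2,0.048,1],
    [0,0,0,-0.25,2,0.048,1],
    [0,0,0,-0.25,2,0.048,1],
  ],
)

```text
clock: 8.55
eef_pos: [567.8, -96.8, 237.1]
eef_rot: [3.141, -0.024, 1.696]
wrist_force: [1.0, -3.5, 5.4]
finger_gap: 0.5
finger_force: 2.6
```

>>> servo_tool(
  rows=[
    [0,0,0,-0.37,3,0.09,1],
    [0,0,0,-0.37,3,0.08,1],
    [0,0,0,-0.37,3,0.08,1],
    [0,0,0,-0.37,3,0.08,1],
  ],
)

```text
clock: 9.05
eef_pos: [566.3, -84.6, 237.3]
eef_rot: [3.141, -0.024, 1.696]
wrist_force: [1.0, -3.9, 4.0]
finger_gap: 0.6
finger_force: 2.6
```

>>> servo_tool(
  rows=[
    [0,0,0,-0.37,3,0.08,1],
    [0,0,0,-0.37,3,0.075,1],
    [0,0,0,-0.37,3,0.075,1],
    [0,0,0,-0.37,3,0.075,1],
  ],
)

```text
clock: 9.55
eef_pos: [564.8, -72.6, 237.6]
eef_rot: [3.142, -0.024, 1.696]
wrist_force: [1.2, -4.0, 6.1]
finger_gap: 0.5
finger_force: 2.6
```

>>> servo_tool(
  rows=[
    [0,0,0,-0.37,3,0.09,1],
    [0,0,0,-0.37,3,0.08,1],
    [0,0,0,-0.37,3,0.08,1],
    [0,0,0,-0.37,3,0.08,1],
  ],
)

```text
clock: 10.05
eef_pos: [563.3, -60.6, 237.9]
eef_rot: [3.142, -0.024, 1.696]
wrist_force: [0.8, -2.9, 5.1]
finger_gap: 0.7
finger_force: 2.5
```

>>> servo_tool(
  rows=[
    [0,0,0,-0.37,3,0.08,1],
    [0,0,0,-0.37,3,0.075,1],
    [0,0,0,-0.37,3,0.075,1],
    [0,0,0,-0.37,3,0.075,1],
  ],
)

```text
clock: 10.55
eef_pos: [561.8, -48.6, 238.2]
eef_rot: [3.142, -0.024, 1.696]
wrist_force: [-0.6, -3.8, 5.1]
finger_gap: 0.3
finger_force: 2.5
```

>>> servo_tool(
  rows=[
    [0,0,0,-0.37,3,0.077,1],
    [0,0,0,-0.37,3,0.077,1],
    [0,0,0,-0.37,3,0.077,1],
    [0,0,0,-0.37,3,0.077,1],
    [0,0,0,-0.37,3,0.077,1],
  ],
)

```text
clock: 11.18
eef_pos: [559.9, -33.6, 238.5]
eef_rot: [-3.142, -0.024, 1.696]
wrist_force: [0.8, -3.7, 4.6]
finger_gap: 0.7
finger_force: 2.3
```

>>> servo_tool(
  rows=[
    [0,0,0,-0.37,3,0.077,1],
    [0,0,0,-0.37,3,0.077,1],
    [0,0,0,-0.37,3,0.077,1],
    [0,0,0,-0.37,3,0.077,1],
    [0,0,0,-0.37,3,0.077,1],
  ],
)

```text
clock: 11.8
eef_pos: [558.1, -18.6, 238.9]
eef_rot: [-3.142, -0.024, 1.696]
wrist_force: [0.1, -2.8, 3.9]
finger_gap: 0.4
finger_force: 2.0
```

Force is easing slightly, so I'll use a smaller rise.

>>> servo_tool(
  rows=[
    [0,0,0,-0.37,3,0.06,1],
    [0,0,0,-0.37,3,0.065,1],
    [0,0,0,-0.37,3,0.07,1],
    [0,0,0,-0.37,3,0.07,1],
    [0,0,0,-0.37,3,0.07,1],
  ],
)

```text
clock: 12.42
eef_pos: [556.3, -3.6, 239.3]
eef_rot: [3.142, -0.024, 1.696]
wrist_force: [0.3, -2.5, 4.5]
finger_gap: 0.7
finger_force: 1.9
```

>>> servo_tool(
  rows=[
    [0,0,0,-0.37,3,0.073,1],
    [0,0,0,-0.37,3,0.073,1],
    [0,0,0,-0.37,3,0.073,1],
    [0,0,0,-0.37,3,0.073,1],
    [0,0,0,-0.37,3,0.073,1],
  ],
)

```text
clock: 13.05
eef_pos: [554.4, 11.4, 239.7]
eef_rot: [-3.142, -0.024, 1.696]
wrist_force: [-0.1, -3.6, 3.7]
finger_gap: 0.5
finger_force: 1.8
```

>>> servo_tool(
  rows=[
    [0,0,0,-0.37,3,0.05,1],
    [0,0,0,-0.37,3,0.06,1],
    [0,0,0,-0.37,3,0.07,1],
    [0,0,0,-0.37,3,0.07,1],
    [0,0,0,-0.37,3,0.07,1],
  ],
)

```text
clock: 13.68
eef_pos: [552.6, 26.4, 240.0]
eef_rot: [3.142, -0.024, 1.696]
wrist_force: [0.5, -2.5, 4.2]
finger_gap: 0.4
finger_force: 1.9
```

>>> servo_tool(
  rows=[
    [0,0,0,-0.37,3,0.07,1],
    [0,0,0,-0.37,3,0.07,1],
    [0,0,0,-0.37,3,0.07,1],
    [0,0,0,-0.37,3,0.07,1],
    [0,0,0,-0.37,3,0.07,1],
  ],
)

```text
clock: 14.3
eef_pos: [550.7, 41.4, 240.3]
eef_rot: [3.142, -0.024, 1.696]
wrist_force: [1.1, -2.5, 4.8]
finger_gap: 0.7
finger_force: 2.1
```

>>> servo_tool(
  rows=[
    [0,0,0,-0.37,3,0.07,1],
    [0,0,0,-0.37,3,0.07,1],
    [0,0,0,-0.37,3,0.07,1],
    [0,0,0,-0.37,3,0.07,1],
    [0,0,0,-0.37,3,0.07,1],
  ],
)

```text
clock: 14.92
eef_pos: [548.9, 56.4, 240.7]
eef_rot: [3.142, -0.024, 1.696]
wrist_force: [0.6, -3.3, 4.4]
finger_gap: 0.5
finger_force: 2.3
```

>>> servo_tool(
  rows=[
    [0,0,0,-0.37,3,0.07,1],
    [0,0,0,-0.37,3,0.07,1],
    [0,0,0,-0.37,3,0.07,1],
    [0,0,0,-0.37,3,0.07,1],
    [0,0,0,-0.37,3,0.07,1],
  ],
)

```text
clock: 15.55
eef_pos: [547.0, 71.4, 241.1]
eef_rot: [3.141, -0.024, 1.696]
wrist_force: [0.0, -4.6, 4.5]
finger_gap: 0.6
finger_force: 2.5
```

>>> servo_tool(
  rows=[
    [0,0,0,-0.37,3,0.075,1],
    [0,0,0,-0.37,3,0.075,1],
    [0,0,0,-0.37,3,0.075,1],
    [0,0,0,-0.37,3,0.075,1],
    [0,0,0,-0.37,3,0.075,1],
  ],
)

```text
clock: 16.18
eef_pos: [545.2, 86.4, 241.4]
eef_rot: [-3.142, -0.024, 1.696]
wrist_force: [0.3, -3.3, 4.4]
finger_gap: -0.0
finger_force: 2.5
```

Run:
```python
from cell import manip
import cv2,numpy as np
s=manip.read_state();print({k:s[k] for k in('clock','eef_pos','wrist_force','moment')})
a=manip.camera('wrist')[:,:,::-1];b=manip.camera('scene')[150:230,230:350,::-1]
f=lambda i:cv2.resize(i,(400,400),interpolation=cv2.INTER_CUBIC)
cv2.imwrite('pics/w3.png',np.hstack([f(a[130:250,200:320]),f(b[:,20:100])]))
```

```text
{'clock': 16.175, 'eef_pos': array([545.1532446 ,  86.41461853, 241.41537572]), 'wrist_force': array([ 0.25133899, -3.28426737,  4.36358819]), 'moment': array([-0.7633683 ,  0.00095741,  0.03981841])}
```

View pics/w3.png

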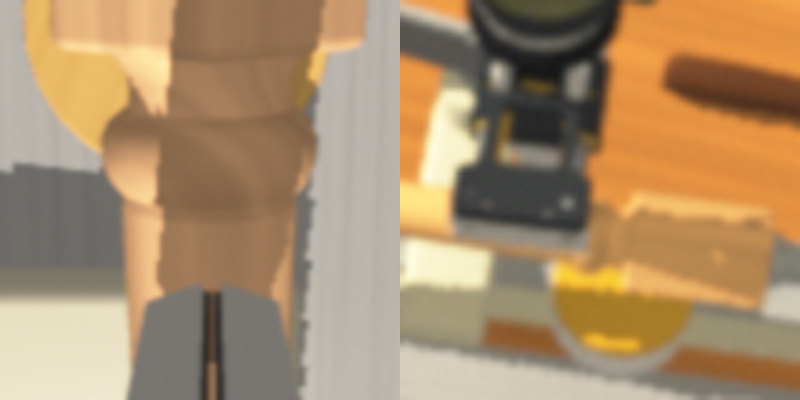

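The fingertips sit centred on the taper with their edge at crop row ~290. The bead starts at crop row ~212. Measuring that gap.

Run:
```python
from cell import manip
from h import *
s=manip.read_state();c=manip.camera_info('wrist');Rt=R.from_euler('xyz',s['eef_rot']);T=c['T_tool_cam'];o=s['eef_pos']+Rt.apply(T[:3,3])
def hit(u,v,z):
    r=Rt.apply(T[:3,:3]@[(u-c['cx'])/c['fx'],(v-c['cy'])/c['fy'],1]);return o+r*(z-o[2])/r[2]
for v,z in((290,222.6),(208,222.9),(212,222.9),(216,222.9)): print(v,hit(263,130+v/3.333,z).round(1))
```

```text
290 [545.2  96.  222.6]
208 [543.2 112.1 222.9]
212 [543.3 111.3 222.9]
216 [543.4 110.5 222.9]
```

>>> servo_tool(
  rows=[
    [0,0,0,-0.25,2,0.05,1],
    [0,0,0,-0.25,2,0.05,1],
    [0,0,0,-0.25,2,0.05,1],
    [0,0,0,-0.25,2,0.05,1],
    [0,0,0,-0.12,1,0.025,1],
  ],
)

```text
clock: 16.9
eef_pos: [544.0, 95.3, 241.6]
eef_rot: [-3.142, -0.024, 1.696]
wrist_force: [1.2, -3.0, 5.8]
finger_gap: 0.9
finger_force: 2.5
```

Run:
```python
from cell import manip
import cv2,numpy as np
s=manip.read_state();print({k:s[k] for k in('clock','eef_pos','wrist_force','moment')})
a=manip.camera('wrist')[:,:,::-1]
cv2.imwrite('pics/w4.png',cv2.resize(a[160:240,220:300],(560,560),interpolation=cv2.INTER_CUBIC))
```

```text
{'clock': 16.9, 'eef_pos': array([544.04057143,  95.33772326, 241.62871321]), 'wrist_force': array([ 1.19141204, -2.96636679,  5.84495991]), 'moment': array([-0.75037765, -0.02828928,  0.01102099])}
```

View pics/w4.png

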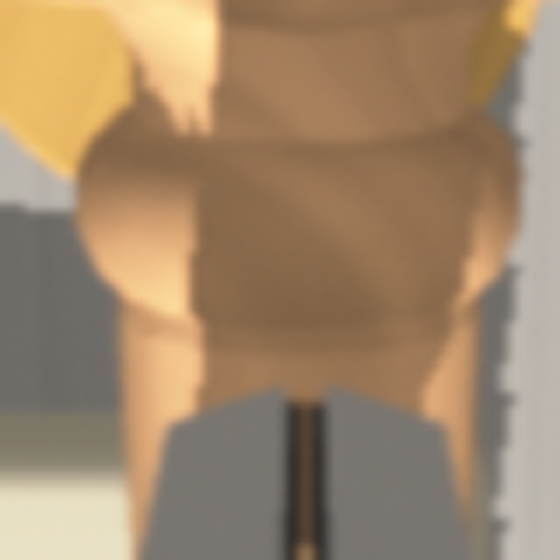

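The gap from the fingertips (row ~390) to the bead (row ~345) is about 4 to 5 mm. Creeping closer while watching the force along the leg.

>>> servo_tool(
  rows=[
    [0,0,0,-0.12,1,0.026,1],
    [0,0,0,-0.12,1,0.026,1],
    [0,0,0,0,0,0,1],
  ],
)

```text
clock: 17.32
eef_pos: [543.8, 97.3, 241.7]
eef_rot: [-3.142, -0.024, 1.696]
wrist_force: [-0.2, -2.4, 5.0]
finger_gap: 0.6
finger_force: 2.5
```

>>> servo_tool(
  rows=[
    [0,0,0,-0.06,0.5,0.013,1],
    [0,0,0,-0.06,0.5,0.013,1],
    [0,0,0,0,0,0,1],
  ],
)

```text
clock: 17.7
eef_pos: [543.7, 98.2, 241.7]
eef_rot: [-3.142, -0.024, 1.696]
wrist_force: [0.4, -3.5, 5.3]
finger_gap: 0.4
finger_force: 2.4
```

Run:
```python
from cell import manip
import cv2,numpy as np
s=manip.read_state();print({k:s[k] for k in('clock','eef_pos','wrist_force','moment')})
a=manip.camera('wrist')[:,:,::-1]
cv2.imwrite('pics/w5.png',cv2.resize(a[160:240,220:300],(560,560),interpolation=cv2.INTER_CUBIC))
```

```text
{'clock': 17.7, 'eef_pos': array([543.69777759,  98.24048386, 241.7047452 ]), 'wrist_force': array([ 0.35050645, -3.47772203,  5.3413589 ]), 'moment': array([-0.70791456, -0.03018879, -0.04084123])}
```

View pics/w5.png

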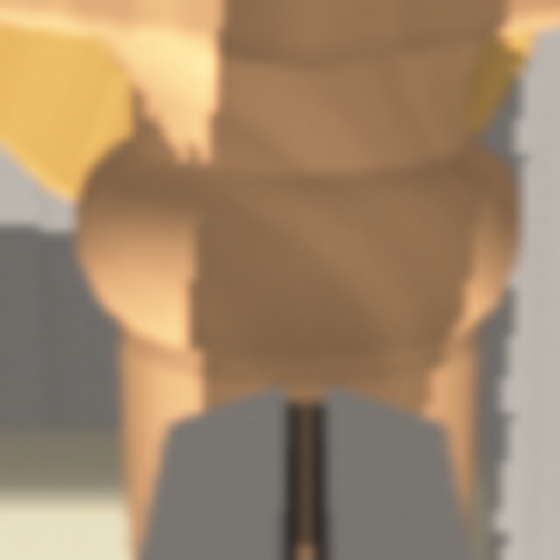

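The fingertips rest about 1 mm short of the bead at about 5 N. Nothing else has moved, so I'll hold briefly and hand in.

>>> servo_tool(
  rows=[
    [0,0,0,0,0,0.02,1],
    [0,0,0,0,0,0,1],
    [0,0,0,0,0,0,1],
    [0,0,0,0,0,0,1],
  ],
)

```text
clock: 18.25
eef_pos: [543.7, 98.2, 241.7]
eef_rot: [3.142, -0.024, 1.696]
wrist_force: [1.0, -2.1, 3.8]
finger_gap: 0.5
finger_force: 2.2
```

```bash
python3 -c "
from cell import manip
print(manip.read_state()['wrist_force']);print(manip.sign_off())"
```

```text
[ 0.9519555  -2.11177073  3.81606848]
the job is handed in; nothing more can be done
None
```

I stroked the taper from the foot to the bead with closed fingertips, in touch at every reading (about 3.5–6 N), and handed in at 18 s with them resting at about 4 N roughly 1 mm short of the bead.

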